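Release the long tin from the gravity rack

ROBOT

A 6-joint arm with a two-finger parallel gripper is mounted at the origin on the work surface. World frame = base frame: x ahead of the robot, y to its left, z up, the work surface at z = 0. Lengths are in m, angles in rad, forces in N, time in s.
With the tool pointing down it reaches from about 0.3 to 0.85 m from the base axis. Payload 5.4 kg.
Tool frame: the origin (TCP) lies on the centre line of the jaws, within the pads' length; the fingertips stand 8 mm ahead of it and the grasp point (between the pads) lies 11 mm behind it (r.tcp_to_tips is the distance from the TCP to the fingertips, in m); z points along the fingers, y is the line along which they close (so a half turn about z gives the same grasp; the last joint's range is limited). The gripper opens to 85 mm and grips with 20 to 120 N. Pads are 22 mm wide; open, the fingers measure 114 mm over their backs; the gripper's body (76 mm by 85 mm) begins 54 mm behind the grasp point. The pads swing forward as they close: fully open they stand 13 mm farther back than shut.
Start: joints at [1.075, 0.158, 1.597, -0, 1.386, -0.21], TCP at [0.162, 0.552, 0.239] pointing down, gripper open.
Joint ranges: [-2.91, 2.91], [-0.94, 2.29], [0.18, 2.7], [-1.29, 4.43], [0.17, 2.64], [-3, 3]. Speed limits (rad/s): [2.57, 2.57, 3.14, 3.14, 3.14, 3.14].

INTERFACE

Orientations are given as a unit quaternion [w, x, y, z].
In Python, from station import r gives the robot as it stands. The module is installed in compiled form; this text tells all that it offers.
- The arm moves only by the tool send_rows, never from a script. Its argument "series" is a list of rows, each a list of 4 numbers: the shift along the world's x, y, z in m, then the turn about the world's z in rad. A call has exactly 5 rows; each row shifts and turns the commanded pose from where the row before left it; what a row does not reach is not made up. A row lasts 1/10 s, in which the tool goes at most 50 mm and 8.59 degrees, less where a joint would pass 70% of its speed; a pose out of reach is approached as far as the arm can. A call is refused whole if a number of a shift passes 0.05 or a number of a turn 0.15, either way. A call with a gripper value outside its range is refused whole. "jaw" is the opening, from -1 (shut) to 1 (fully open), so that 0 is half open, set as the call begins (left out, the last holds). The fingers move at their own pace and stop on an object; "force" is the grip in N (left out, the last holds). Time passes only in rows, so rows that do not move let the fingers close, or fill a call up. It gives the time, the measured TCP pose, the force and the opening at its end, in the units of the state.
- r.observe(): the state, without advancing time (a new reading comes with each control period).
- r.camera(name): name is "side" or "top" or "wrist"; returns a dict with "img" (384x512x3 uint8, red, green, blue), "range_z" (384x512 float32, m along the optical axis (not along the pixel's ray), 0 where there is no reading), "fovy" (degrees; the focal length in pixels is half the picture's height over the tangent of half this angle, whatever the lens; pixels are square), "cx", "cy" (the principal point, pixels), "eye" and "rotation" of the camera in the world. Camera axes: x right, y down, z forward; pixel columns grow to the right and rows downward; lengths in m; the calibration is good to about 2 mm. The wrist camera is an equidistant fisheye: a pixel r from the principal point sees the ray r / f radians off the axis. A picture is of the moment at which its call begins.
- r.job_done(): hands the job in, once; it reports no verdict.
The state is a dict: "time": time; "qpos": joint angles; "dq": joint speeds; "joint_efforts": joint torques, N m; "tool_pos": TCP position; "eef_rot": TCP orientation; "ft_force": force on the tool from outside, world axes, zero at the start; "moment": the same for the moment, N m; "opening": finger opening in m.
Only numpy, scipy, OpenCV 4.12 (cv2) and the standard library are available. Lean on these libraries where they do the work, as an engineer would, in place of code of your own. Each camera call takes 0.05 s, during which the arm holds its last target. There are 200 camera calls.

TASK

One of the two tins in the rack is longer than the other. Press down the paddle of the rocking lever on that tin's lane, with the fingertips, so that its gate lifts and the tin rolls down to the front lip, then let the lever come back up so the gate is shut again. Do not touch or lift the tins, leave the other tin behind its gate and its lever alone, and do not shift the things standing around.

Things in the scene. Friction and masses are not known exactly. Their poses are not given: they have to be found in the camera images.
- rack: Aluminium two-lane tin rack, fixed. Origin on the bench; z up, x down the ramp (away from the robot, within 0.35 rad), y to the left lane. Ramp 62 mm above the bench at the origin, falling 1 in 5 along +x, from x = -90 mm to the front lip at x = 191 mm. Lanes 84 mm wide, centred at y = +44 mm (left) and -44 mm (right), walls 30 mm high; a 30 mm wide gate plate shuts each at x = 85 mm.
- lever_left (a joint): Left lane's rocking lever, outside the left wall, rad: 0 = gate shut; grows as the paddle goes down and the gate lifts; stop at 0.5. Pivot at rack x = -30 mm, z = 115 mm, axis along rack y; gate 115 mm ahead of it, paddle 120 mm behind. A spring shuts it: 2 N at the paddle at first, 5.5 N at the stop. Above about 0.35 a tin rolls under the gate and needs about 1 s to the lip.
- lever_right (a joint): Rocking lever of the right lane: the mirror image of lever_left (outside the right wall), same values and spring.
- paddle_left (a point): Centre of the top face of the left lever's black paddle (40 mm along the lever, 32 mm wide, 8 mm thick), 10 mm above the pivot's height. At rest level, at rack x = -150 mm, y = +118 mm, 125 mm above the bench, free below; at the stop some 57 mm lower and 10 mm farther forward (rack +x), sloping down to the rear.
- paddle_right (a point): The same on the right lever: rack x = -150 mm, y = -118 mm, 125 mm above the bench.
- tall_tin: The longer tin: steel with a plain brown card sleeve, 52 mm in diameter, 76 mm long, 0.13 to 0.26 kg, lying across one of the lanes (left or right) behind its gate, free to roll. Origin at its centre; its y is the tin's axis. At the start at rack x = about 57 mm, 77 mm above the bench; at the front lip at rack x = about 165 mm.
- short_tin: The shorter tin: same make and 52 mm diameter but only 44 mm long, lying across the other lane behind its gate. Origin at its centre.
- spice_jar: Bystander: glass spice jar with a dark lid, 44 mm wide, 75 mm tall, standing behind the rack between the two paddles, loose.
- cup: Bystander: steel cup, 72 mm wide, 85 mm tall, standing on the left of the rack, loose.
- bowl: Bystander: white ceramic bowl, 120 mm wide, 50 mm tall, on the right of the rack, loose.
- oil_bottle: Bystander: amber glass bottle, 64 mm wide, 200 mm tall, far left, loose.
- spatula: Bystander: spatula lying far to the right, loose.
- spoon: Bystander: spoon lying far to the left, loose.
- mug: Bystander: white mug, 80 mm wide, 90 mm tall, far right, loose.
Not all that is in view belongs to the job. Leave any pink or turquoise look-alike of the tall_tin alone.

How it is judged:
By the outcome, as a careful person would: the job done as asked, in the order asked, and still so for the second after the job is handed in, with the robot touching nothing.
It also fails if it takes over 32 s, if anything falls off the work surface, if the arm or the gripper's body presses on something with over 40 N, if the wrist force passes 120 N, or if a joint passes its speed limit or range.

## Working session

There is one attempt and no reset: what is moved stays moved. The work goes in short steps, Python scripts to look and compute and a tool call to move; the robot and the scene stay as the last step left them, time stands still between calls to the robot, and variables do not carry over. Pictures are saved under pics/ and viewed, on a budget of 10 in all, crops included, one or two more only if the job needs it, and the job is handed in when it is done.

Besides the shell and the picture viewer there is one more tool, called after "Emit:" as name(argument=value, ...), one argument or row to a line, values as JSON. send_rows: Moves the arm, as the interface text tells. Its arguments: {"type":"object","properties":{"series":{"type":"array","items":{"type":"array","items":{"type":"number"}}},"jaw":{"type":"number"},"force":{"type":"number"}},"required":["series"]}

```bash
mkdir -p pics; cat > h.py <<'E'
import numpy as np, cv2
from station import r
def world(c,uv):
    f=c["img"].shape[0]/2/np.tan(np.radians(c["fovy"])/2)
    uv=np.atleast_2d(uv); z=c["range_z"][uv[:,1].astype(int),uv[:,0].astype(int)]
    p=np.stack([(uv[:,0]-c["cx"])/f*z,(uv[:,1]-c["cy"])/f*z,z],1)
    return p@np.array(c["rotation"]).T+np.array(c["eye"])
def cloud(c):
    v,u=np.mgrid[0:384,0:512]
    return world(c,np.stack([u.ravel(),v.ravel()],1)).reshape(384,512,3)
E
python3 - <<'E'
from h import *
import pickle
a=r.camera("top");b=r.camera("side")
pickle.dump((a,b),open("c0.pkl","wb"))
for n,c in(("top",a),("side",b)):
    print(n,c["eye"],c["fovy"]); cv2.imwrite(f"pics/{n}0.png",cv2.resize(c["img"][...,::-1],None,fx=1.5,fy=1.5))
print(r.observe())
E
```

```text
top [ 0.4981865  -0.00578628  1.18984409] 56.04036306456193
side [0.52239467 1.03810915 1.01097824] 44.66722123792242
{'time': 0.1, 'qpos': array([ 1.07494727e+00,  1.58956073e-01,  1.59809605e+00,  4.85288405e-07,
        1.38619285e+00, -2.10074892e-01]), 'dq': array([ 7.52761637e-04, -3.04442642e-03, -1.39092333e-03, -5.37075019e-04,
       -8.45984951e-04, -7.27314503e-06]), 'joint_efforts': array([-1.24983439e-04, -3.96992683e+01, -3.32336426e+01, -3.30812491e-04,
        4.21140780e-03, -4.78107687e-07]), 'tool_pos': array([0.1618469 , 0.55121228, 0.23843731]), 'eef_rot': array([-2.85808647e-04,  1.42401360e-01,  9.89808653e-01, -7.75144381e-04]), 'ft_force': array([ 0.26056396, -0.16858199, -0.44329467]), 'moment': array([0.05266734, 0.03184151, 0.02164746]), 'opening': 0.0854966323131536}
```

View pics/top0.png

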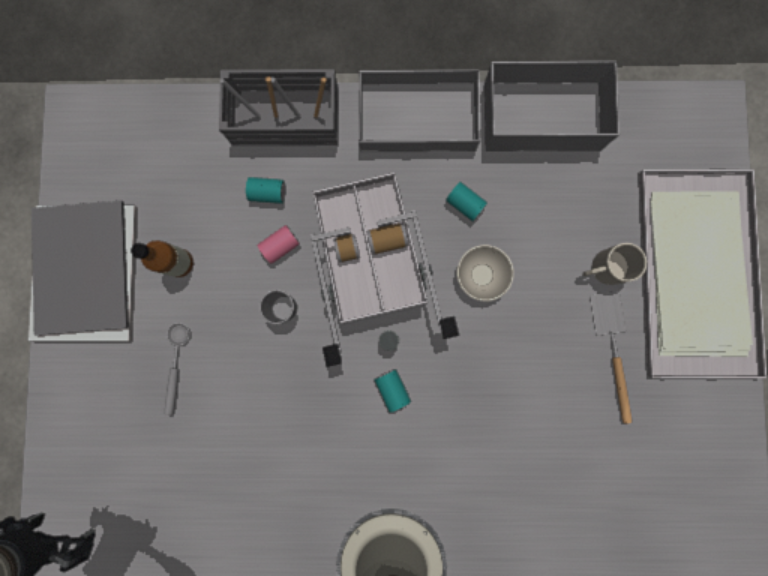

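View pics/side0.png

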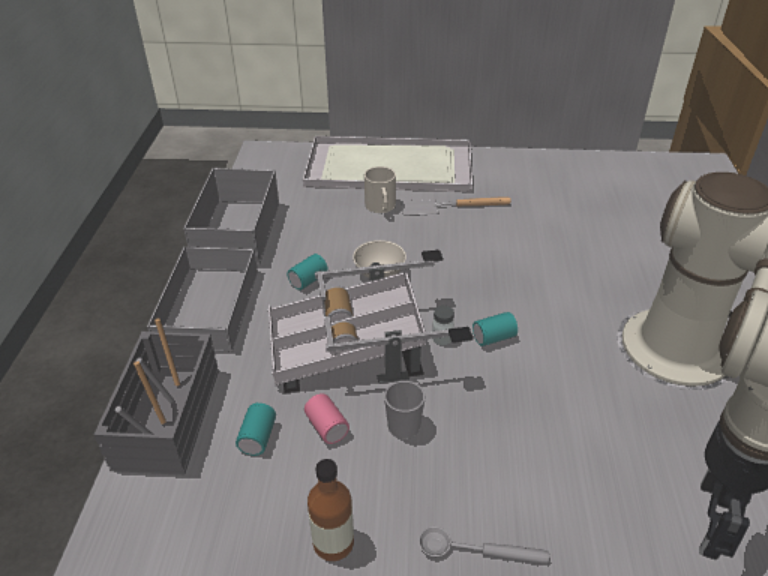

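The top view shows two brown tins in the rack: one at (345,248) in the left lane, short, and one at (388,238) in the right lane, clearly longer. The teal tins at (265,190), (466,202), (392,390) and the pink one at (278,245) are look-alikes outside the rack. The right paddle is at (449,327) and the left at (332,355). Next I'll measure both and confirm with a crop.

```bash
python3 - <<'E'
from h import *
import pickle
a,b=pickle.load(open("c0.pkl","rb"))
for n,c in(("top",a),("side",b)):
    P=cloud(c); im=c["img"].astype(int)
    dark=(im.max(2)<60)&(P[...,2]>.10)&(P[...,2]<.14)&(P[...,0]>.3)&(P[...,0]<.6)&(abs(P[...,1])<.25)
    k,l,s,ce=cv2.connectedComponentsWithStats(dark.astype(np.uint8))
    for i in range(1,k):
        if s[i,4]>25:
            q=P[l==i]; print(n,"paddle",ce[i].round(),s[i,4],np.median(q,0).round(4),((q.min(0)+q.max(0))/2).round(4))
    hsv=cv2.cvtColor(c["img"],cv2.COLOR_RGB2HSV)
    br=(hsv[...,0]>8)&(hsv[...,0]<22)&(hsv[...,1]>90)&(P[...,2]>.05)&(P[...,2]<.12)&(abs(P[...,1])<.15)
    k,l,s,ce=cv2.connectedComponentsWithStats(br.astype(np.uint8))
    for i in range(1,k):
        if s[i,4]>40:
            q=P[l==i]; (w)=cv2.minAreaRect((q[:,:2]*1000).astype(np.float32)); print(n,"tin",ce[i].round(),s[i,4],w,q[:,2].max())
    jar=None
im=a["img"][105:265,195:325,::-1]
cv2.imwrite("pics/crop.png",cv2.resize(im,None,fx=3.7,fy=3.7,interpolation=cv2.INTER_CUBIC))
E
```

```text
Traceback (most recent call last):
  File "h.py", line 10, in cloud
    return world(c,np.stack([u.ravel(),v.ravel()],1)).reshape(384,512,3)
           ~~~~~^^^^^^^^^^^^^^^^^^^^^^^^^^^^^^^^^^^^^
  File "h.py", line 7, in world
    return p@np.array(c["rotation"]).T+np.array(c["eye"])
           ~^~~~~~~~~~~~~~~~~~~~~~~~~~
ValueError: matmul: Input operand 1 has a mismatch in its core dimension 0, with gufunc signature (n?,k),(k,m?)->(n?,m?) (size 4 is different from 3)
```

Rotation is a quaternion.

```bash
sed -i 's/    return p@np.array(c\["rotation"\]).T+/    return R.from_quat(c["rotation"],scalar_first=True).apply(p)+/; 1a from scipy.spatial.transform import Rotation as R' h.py
python3 - <<'E'
from h import *
import pickle
a,b=pickle.load(open("c0.pkl","rb"))
for n,c in(("top",a),("side",b)):
    P=cloud(c); im=c["img"].astype(int)
    print(n,"bench z",world(c,[[260,300]]).round(4))
    dark=(im.max(2)<60)&(P[...,2]>.10)&(P[...,2]<.14)&(P[...,0]>.3)&(P[...,0]<.6)&(abs(P[...,1])<.25)
    k,l,s,ce=cv2.connectedComponentsWithStats(dark.astype(np.uint8))
    for i in range(1,k):
        if s[i,4]>25:
            q=P[l==i]; print(n,"paddle",ce[i].round(),s[i,4],np.median(q,0).round(4),((q.min(0)+q.max(0))/2).round(4))
    hsv=cv2.cvtColor(c["img"],cv2.COLOR_RGB2HSV)
    br=(hsv[...,0]>8)&(hsv[...,0]<22)&(hsv[...,1]>90)&(P[...,2]>.05)&(P[...,2]<.12)&(abs(P[...,1])<.15)
    k,l,s,ce=cv2.connectedComponentsWithStats(br.astype(np.uint8))
    for i in range(1,k):
        if s[i,4]>40:
            q=P[l==i]; (w)=cv2.minAreaRect((q[:,:2]*1000).astype(np.float32)); print(n,"tin",ce[i].round(),s[i,4],w,q[:,2].max())
im=a["img"][105:265,195:325,::-1]
cv2.imwrite("pics/crop.png",cv2.resize(im,None,fx=3.7,fy=3.7,interpolation=cv2.INTER_CUBIC))
E
```

```text
top bench z [[0.2385 0.0023 0.0025]]
top paddle [299. 218.] 132 [ 0.5008 -0.113   0.125 ] [ 0.5009 -0.1129  0.1247]
top paddle [221. 237.] 135 [0.4454 0.1157 0.1252] [0.4452 0.1172 0.1239]
top tin [258. 158.] 313 ((684.4357299804688, 8.182716369628906), (48.71990966796875, 61.219749450683594), 13.555025100708008) 0.1098417954979567
top tin [230. 165.] 152 ((664.93115234375, 92.05294799804688), (48.6264533996582, 29.249807357788086), 12.268447875976562) 0.10870933489756252
side bench z [[ 0.5629  0.2879 -0.0026]]
side paddle [288. 170.] 79 [ 0.4986 -0.1098  0.1249] [ 0.5001 -0.1117  0.1242]
side paddle [306. 223.] 125 [0.447  0.1194 0.124 ] [0.4458 0.1177 0.1231]
side tin [224. 199.] 187 ((682.3938598632812, 10.422893524169922), (47.49900436401367, 66.7596206665039), 5.692205429077148) 0.10820663024600663
side tin [228. 219.] 101 ((662.8233642578125, 91.39230346679688), (41.41090393066406, 32.986576080322266), 16.84078598022461) 0.10626958038021694
```

View pics/crop.png

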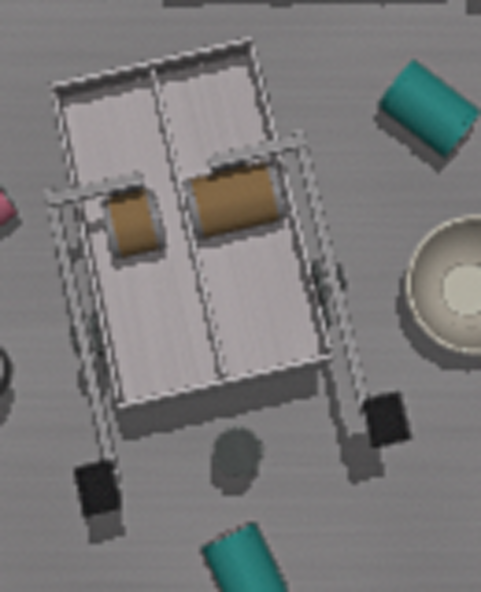

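Crop: the long tin at (235,200) in the right lane measures about 61–67 mm of sleeve, against about 30 mm for the short one at (135,222) in the left lane. So the right lever is the one to press, and its paddle is at (387,420). The paddle separation of 236 mm and height of 125 mm match the spec. Rack yaw is about 0.235 rad and paddle_right is at (0.5005, -0.1125, 0.125). I'll travel high with the jaws shut, turning +0.52.

Emit:
send_rows(
  series=[
    [0.017,-0.033,0,0.026],
    [0.017,-0.033,0,0.026],
    [0.017,-0.033,0,0.026],
    [0.017,-0.033,0,0.026],
    [0.017,-0.033,0,0.026],
  ],
  jaw=-1,
)

```text
time: 0.6
tool_pos: [0.2473, 0.3851, 0.2388]
eef_rot: [-0.0, 0.077, 0.997, -0.0]
ft_force: [0.9, -0.2, -0.2]
opening: 0.0126
```

Emit:
send_rows(
  series=[
    [0.017,-0.033,0,0.026],
    [0.017,-0.033,0,0.026],
    [0.017,-0.033,0,0.026],
    [0.017,-0.033,0,0.026],
    [0.017,-0.033,0,0.026],
  ],
)

```text
time: 1.1
tool_pos: [0.3323, 0.2202, 0.239]
eef_rot: [-0.0, 0.012, 1.0, -0.0]
ft_force: [-0.4, 0.1, -0.6]
opening: 0.0002
```

Emit:
send_rows(
  series=[
    [0.017,-0.033,0,0.026],
    [0.017,-0.033,0,0.026],
    [0.017,-0.033,0,0.026],
    [0.017,-0.033,0,0.026],
    [0.017,-0.033,0,0.026],
  ],
)

```text
time: 1.6
tool_pos: [0.4173, 0.0552, 0.239]
eef_rot: [-0.0, -0.052, 0.999, 0.0]
ft_force: [0.6, -0.5, -0.3]
opening: 0.0
```

Emit:
send_rows(
  series=[
    [0.017,-0.033,0,0.026],
    [0.017,-0.033,0,0.026],
    [0.017,-0.033,0,0.026],
    [0.017,-0.033,0,0.026],
    [0.017,-0.033,0,0.026],
  ],
)

```text
time: 2.1
tool_pos: [0.5023, -0.1098, 0.2388]
eef_rot: [-0.0, -0.117, 0.993, 0.0]
ft_force: [-0.2, 1.4, -0.5]
opening: 0.0001
```

Emit:
send_rows(
  series=[
    [-0.001,-0.002,-0.02,0],
    [0,0,-0.025,0],
    [0,0,-0.025,0],
    [0,0,-0.01,0],
    [0,0,0,0],
  ],
)

```text
time: 2.6
tool_pos: [0.4999, -0.1097, 0.1576]
eef_rot: [-0.002, -0.117, 0.993, 0.001]
ft_force: [0.5, -0.4, -0.1]
opening: -0.0
```

```bash
python3 - <<'E'
from h import *
print(r.tcp_to_tips, r.observe()["tool_pos"])
w=r.camera("wrist");s=r.camera("side")
i1=cv2.resize(w["img"][...,::-1],(400,300)); i2=cv2.resize(s["img"][110:260,180:380,::-1],(400,300))
cv2.imwrite("pics/near.png",np.hstack([i1,i2]))
E
```

```text
0.008 [ 0.49985889 -0.10971746  0.15755728]
```

View pics/near.png

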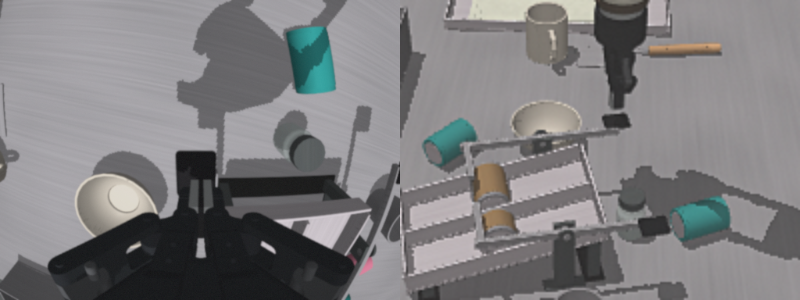

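Wrist view: the paddle at (196,165) lies right under the shut fingertips at (200,190). Side view: the fingertips at (617,103) are above the paddle at (617,120). Pressing now.

Emit:
send_rows(
  series=[
    [0,-0.003,-0.01,0],
    [0,0,-0.01,0],
    [0,0,-0.01,0],
    [0.001,0,-0.01,0],
    [0.001,0,-0.01,0],
  ],
)

```text
time: 3.2
tool_pos: [0.5025, -0.1134, 0.1083]
eef_rot: [-0.001, -0.117, 0.993, 0.0]
ft_force: [-3.2, -1.3, 3.3]
opening: 0.0002
```

Emit:
send_rows(
  series=[
    [0.001,0,-0.01,0],
    [0.001,0,-0.007,0],
    [0.001,0,-0.006,0],
    [0,0,0,0],
    [0,0,0,0],
  ],
)

```text
time: 3.7
tool_pos: [0.5067, -0.1131, 0.0865]
eef_rot: [0.0, -0.117, 0.993, 0.0]
ft_force: [-0.7, 2.7, 6.5]
opening: 0.0
```

```bash
python3 - <<'E'
from h import *
s=r.camera("side"); print(r.observe()["ft_force"],r.observe()["tool_pos"])
cv2.imwrite("pics/press.png",cv2.resize(s["img"][110:260,170:370,::-1],(720,540)))
E
```

```text
[-1.87887628  1.29923665  6.44878181] [ 0.50667115 -0.11304961  0.08656092]
```

View pics/press.png

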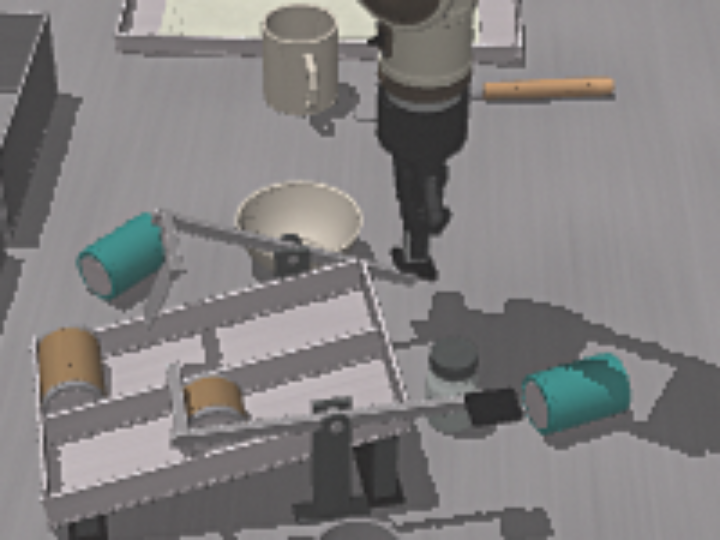

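The right gate is lifted, at (165,250). The long tin is at the front lip at (70,365), and the short tin is still behind its gate at (212,400). I'll release slowly and then retreat upwards.

Emit:
send_rows(
  series=[
    [0,0,0,0],
    [0,0,0,0],
    [0,0,0,0],
    [-0.001,0,0.005,0],
    [-0.001,0,0.007,0],
  ],
)

```text
time: 4.25
tool_pos: [0.5036, -0.1136, 0.0984]
eef_rot: [-0.001, -0.117, 0.993, -0.0]
ft_force: [-4.4, -2.6, 3.0]
opening: -0.0
```

Emit:
send_rows(
  series=[
    [-0.001,0,0.008,0],
    [-0.001,0,0.009,0],
    [-0.001,0,0.009,0],
    [0,0,0.009,0],
    [0,0,0.009,0],
  ],
)

```text
time: 4.75
tool_pos: [0.5014, -0.113, 0.1431]
eef_rot: [0.0, -0.117, 0.993, 0.0]
ft_force: [0.7, 0.5, 0.2]
opening: -0.0002
```

Emit:
send_rows(
  series=[
    [0,0,0.015,0],
    [0,0,0.02,0],
    [0,0,0.02,0],
    [0,0,0.02,0],
    [0,0,0.015,0],
  ],
)

```text
time: 5.25
tool_pos: [0.5014, -0.1129, 0.2338]
eef_rot: [0.001, -0.117, 0.993, 0.0]
ft_force: [0.1, -0.5, -0.5]
opening: 0.0
```

Emit:
send_rows(
  series=[
    [0,0,0,0],
    [0,0,0,0],
    [0,0,0,0],
    [0,0,0,0],
    [0,0,0,0],
  ],
)

```text
time: 5.75
tool_pos: [0.5007, -0.1131, 0.2314]
eef_rot: [-0.001, -0.117, 0.993, 0.0]
ft_force: [-0.0, -0.2, 0.5]
opening: 0.0001
```

```bash
python3 - <<'E'
from h import *
import pickle
a0,b0=pickle.load(open("c0.pkl","rb"))
s=r.camera("side"); print(r.observe()["ft_force"],r.observe()["tool_pos"],r.observe()["dq"].round(3))
P=cloud(s); im=s["img"]
hsv=cv2.cvtColor(im,cv2.COLOR_RGB2HSV)
br=(hsv[...,0]>8)&(hsv[...,0]<22)&(hsv[...,1]>90)&(P[...,2]>.02)&(P[...,2]<.12)&(abs(P[...,1])<.15)
k,l,st,ce=cv2.connectedComponentsWithStats(br.astype(np.uint8))
O=np.array([.5005,-.1125])-np.array([[.973,-.233],[.233,.973]])@[-.15,-.118]
for i in range(1,k):
    if st[i,4]>40: print("tin rack xy",(np.median(P[l==i],0)[:2]-O)@np.array([[.973,-.233],[.233,.973]]),P[l==i][:,2].max())
q=P[165:176,283:294]; m=(im[165:176,283:294].max(2)<60); print("paddle",np.median(q[m],0))
cv2.imwrite("pics/end.png",cv2.resize(im[...,::-1],None,fx=1.5,fy=1.5))
E
```

```text
[ 0.60504596 -1.19957003  0.76893146] [ 0.50084518 -0.11318149  0.23164298] [ 0.    -0.002 -0.006  0.001  0.     0.   ]
tin rack xy [ 0.16581339 -0.04319008] 0.08655298746029272
tin rack xy [0.05711636 0.04297656] 0.10785741453265907
paddle [ 0.49851466 -0.10995682  0.12480104]
```

View pics/end.png

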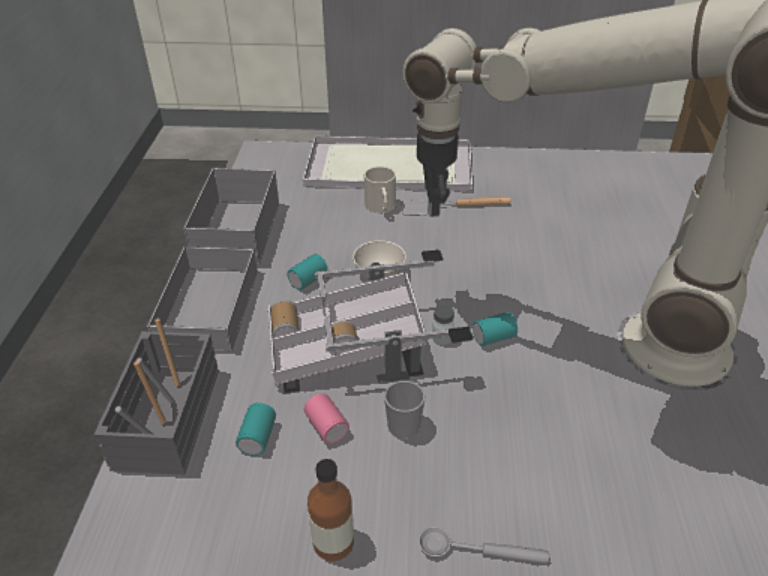

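The long tin is at the lip at (285,317), both paddles are back up at (432,256) and (459,335), and the other objects are unmoved. Handing in.

```bash
python3 -c "
from station import r
print(r.job_done())"
```

```text
the job is handed in; nothing more can be done
None
```

I pressed the right lever's paddle with the shut fingertips, and the longer tin rolled from behind its gate to the front lip. I then let the lever come back up slowly, raised the arm clear and handed the job in at about 6 s.

The last checks before handing in:
- **Long tin:** at rack x = 166 mm, y = -43 mm, which matches the 165 mm expected at the front lip.
- **Short tin:** still behind its gate at rack x = 57 mm. I did not touch its lever.
- **Right lever:** paddle back at 125 mm above the bench, so the gate is shut.
- **Forces:** the readings while pressing were about 6–7 N, well under the limits.
- **Surroundings:** by eye, the objects around the rack stand where they were in the first side picture. I did not measure each one.

No check failed or disagreed.

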